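# Set a metering valve one turn open through a loose handwheel

### The arm

A 7-joint arm with a two-finger parallel gripper is mounted at the origin on a cart in front of the work surface, level with it; the furniture and walls round the work are solid. World frame = base frame: x ahead of the robot, y to its left, z up, the work surface at z = 0. Lengths are in mm, angles in rad, forces in N, time in s.
With the tool pointing down it reaches from about 400 to 875 mm from the base axis. Payload 4.4 kg.
Tool frame: the origin (TCP) lies midway between the tips of the shut fingers; the grasp point (between the pads) lies 19 mm behind it (ctrl.pinch_z is the distance from the TCP to the grasp point, in mm); z points along the fingers, y is the line along which they close (so a half turn about z gives the same grasp; the last joint's range is limited). The gripper opens to 85 mm and grips with 20 to 120 N. Pads are 22 mm wide; open, the fingers measure 114 mm over their backs; the gripper's body (76 mm by 85 mm) begins 54 mm behind the grasp point. The pads swing forward as they close: fully open they stand 13 mm farther back than shut.
Start: joints at [-1.335, 0.628, 0.038, 1.517, -0.027, 0.996, -0.02], TCP at [193.181, 620.644, 231.313] pointing down, gripper open.
Joint ranges: [-3.06, 3.06], [-0.37, 2.12], [-1.25, 1.32], [0.18, 2.47], [-1.1, 4.24], [0.23, 1.98], [-2.94, 2.94]. Speed limits (rad/s): [2.57, 2.57, 3.14, 3.14, 3.14, 3.14, 3.14].

### API

Orientations are given as [roll, pitch, yaw] about the fixed x, y, z axes, in that order (R = Rz(yaw) Ry(pitch) Rx(roll)).
In Python, from cell import read_state, cams, order, ctrl gives the robot as it stands.
- The arm moves only by the tool move_arm, never from a script. Its argument "targets" is text: rows parted by semicolons, each of 7 numbers parted by spaces: the gripper's target within -1 to 1 (fully open at 1, half-way at 0, shut at -1), then the shift along the tool's x, y, z in cm, then the turn, a rotation vector about the tool's x, y, z in degrees. A call has 1 to 5 rows; each row shifts and turns the commanded pose from where the row before left it, along the tool's axes as they then stand; what a row does not reach is not made up. A row lasts 1/12 s, in which the tool goes at most 41.7 mm and 7.16 degrees, less where a joint would pass 70% of its speed; a pose out of reach is approached as far as the arm can. A call with a gripper value outside its range is refused whole. The fingers move at their own pace and stop on an object; the grip force is fixed at half the most. Time passes only in rows, so rows that do not move let the fingers close. It gives the time, the measured TCP pose, the force, the opening and the grip force at its end, in the units of the state.
- read_state(): the state, without advancing time (a new reading comes with each control period).
- cams.get_image(name): name is "side" or "top" or "wrist"; returns a dict with "color" (384x512x3 uint8, red, green, blue), "fovy" (degrees; the focal length in pixels is half the picture's height over the tangent of half this angle, whatever the lens; pixels are square), "cx", "cy" (the principal point, pixels), "k1" (the pictures are not rectified: a ray, as slopes to the right and down, at radius r is drawn at 1 + k1 r^2 times it, then the intrinsics apply), "rvec" (rotation vector, rad) and "tvec" (3), from world to camera coordinates, as OpenCV has them. Camera axes: x right, y down, z forward; pixel columns grow to the right and rows downward; lengths in mm; the calibration is good to about 2 mm. A picture is of the moment at which its call begins. There is no depth.
- order.finish_job(): hands the job in; it is judged then, once.
The state is a dict: "clock": time; "qpos": joint angles; "qd": joint speeds; "tau": joint torques, N m; "eef_pos": TCP position; "tool_rot": TCP orientation; "force": force on the tool from outside, world axes, zero at the start; "torque": the same for the moment, N m; "width": finger opening in mm; "gripper_force": force on a finger pad.
Only numpy, scipy, OpenCV 4.12 (cv2) and the standard library are available. Lean on these libraries where they do the work, as an engineer would, in place of code of your own. Each camera call takes 0.05 s, during which the arm holds its last target. There are 200 camera calls.

### The job

The handwheel of the bench valve sits loosely on its screw, so the first part of any turn moves nothing. Holding its upright handle, turn the wheel clockwise until the valve is seated, gently so that the seat is not crushed; then turn it back counter-clockwise, take up the slack, and from the point where the screw begins to move open the valve by one full turn. Let go of the wheel, and leave the things around it where they are.

Things in the scene. Friction and masses are not known exactly. Their poses are not given: they have to be found in the camera images.
- valve: brass valve with a level pipe body on a dark steel foot plate 120 x 100 mm, fixed to the desk; origin at the centre of the plate's underside; its z axis (up) is the axis of wheel, screw and stem. It starts 0.1 to 0.3 turn open. On the seat the handle's force climbs from the running force by about 5 N for each further 0.1 rad; above 21 N or so at the handle the seat is crushed
- wheel: grey three-spoked handwheel lying level on the valve, 112 mm across, rim 12 mm thick; origin on its axis at the rim's mid height, 100 mm above the desk; its x axis points to the handle. Clockwise from above closes, counter-clockwise opens. It is loose on the screw by 0.1 to 0.6 of a turn, different every time, and starts somewhere within that slack. It stays where it is left
- handle_mid (a point): middle of the black upright handle on the rim: 19 mm across, from 110 to 160 mm above the desk, this point at 138 mm; its axis is 50 mm from the wheel's. It spins freely on its pin, so the gripper need not turn with it. Pushed along its circle it needs under 1 N in the slack and 6 to 7 N while the screw turns with the wheel (2 to 5 N of it remain when the hand stops)
- stem_top (a point): top of the 9 mm steel stem in the middle of the wheel, 116 mm above the desk when the valve is just seated; it rises only 0.5 mm for each turn of the screw, too little to measure well
- tray: bystander, loose: shallow dark grey tray of screws, 70 x 95 x 16 mm; origin at the centre of its underside; to be left alone
- cutter: bystander, loose: side cutter lying flat, 116 x 47 x 12 mm; origin at the centre of its underside; to be left alone
- tape: bystander, loose: brown roll of tape lying flat, 81 x 81 x 19 mm; origin at the centre of its underside; to be left alone
- cup: bystander, loose: pale open beaker, 83 x 83 x 92 mm; origin at the centre of its underside; to be left alone
- lens: bystander, loose: folding pocket lens, 46 x 78 x 16 mm; origin at the centre of its underside; to be left alone
- brick: bystander, loose: black supply brick, 118 x 62 x 32 mm; origin at the centre of its underside; to be left alone

How it is judged (in metres and radians):
On the way:
1. the valve is screwed down onto its seat (within 0.02 turn) (z of stem_top in the frame of valve below 0.116008 m), for 0.1 s.
At the end, for the whole second after the job is handed in: after seating, the screw itself stands one turn open, within a tenth of a turn (stem 0.45 to 0.55 mm above its seated height); the wheel is at rest and the bystanders are within 30 mm of where they were (z of stem_top in the frame of valve between 0.11645 and 0.11655 m and angular speed of wheel below 0.1 rad/s and distance of each of tray, cutter, tape, cup, lens, brick from where it was at the start of the episode below 0.03 m); the robot touches nothing.
It fails at once if the seat is crushed by overtightening (more than about 21 N at the handle) (z of stem_top in the frame of valve below 0.115975 m).
It fails at once if a bystander is pushed more than 30 mm (distance of any of tray, cutter, tape, cup, lens, brick from where it was at the start of the episode above 0.03 m).
It also fails if it takes over 72 s, if anything falls off the work surface, if the arm or the gripper's body presses on something with over 40 N, if the wrist force passes 120 N, or if a joint passes its speed limit or range.

## Working session

There is one attempt and no reset: what is moved stays moved. The work goes in short steps, Python scripts to look and compute and a tool call to move; the robot and the scene stay as the last step left them, time stands still between calls to the robot, and variables do not carry over. Pictures are saved under pics/ and viewed, at most 10 in all, crops included, and the job is handed in when it is done.

Besides the shell and the picture viewer there is one more tool, called in YAML: its name, and indented under it one key for each argument. move_arm: Moves the arm, as the interface text tells. Its arguments: {"type":"object","properties":{"targets":{"type":"string"}},"required":["targets"]}

```bash
mkdir -p pics
python3 - <<'E'
from cell import read_state, cams, order, ctrl
import cv2,numpy as np
s=read_state();print(s, ctrl.pinch_z)
for n in("top","side"):
    i=cams.get_image(n);cv2.imwrite(f"pics/{n}0.png",i["color"][:,:,::-1]);print(n,{k:v for k,v in i.items() if k!="color"})
E
```

```text
{'clock': 0.0, 'qpos': array([-1.33482134,  0.62935077,  0.03840839,  1.51841478, -0.0269886 ,
        0.9962893 , -0.02000905]), 'qd': array([-0.00017782, -0.00050348,  0.0007891 ,  0.00080188, -0.0005844 ,
       -0.00027025,  0.00088661]), 'tau': array([-5.44084505e-04, -5.63405156e+01,  1.22666940e+00, -1.93444616e+01,
        1.13216811e-02,  1.08885768e-02, -2.12963940e-07]), 'eef_pos': array([192.95505364, 620.02004063, 230.37051707]), 'tool_rot': array([-3.13964758e+00,  1.67598469e-05,  2.83984093e+00]), 'force': array([-0.08792363, -0.28254805,  0.36431121]), 'torque': array([-0.0136303 ,  0.03080188,  0.00127673]), 'gripper_force': 0.0, 'width': 85.11029627102312} 18.700000000000003
top {'fovy': 50.75072475400738, 'cx': 252.76404780751275, 'cy': 196.7221088478183, 'k1': -0.1368038911683103, 'rvec': array([ 2.16420949, -2.17871607,  0.07154219]), 'tvec': array([  43.84768221,  566.65741731, 1233.13513826])}
side {'fovy': 48.14461997713101, 'cx': 254.89246871596617, 'cy': 185.7961503230074, 'k1': -0.02407440546758354, 'rvec': array([ 0.04388811,  2.65402097, -1.63006342]), 'tvec': array([ 526.99788705,   79.09534457, 1237.30001467])}
```

View pics/top0.png

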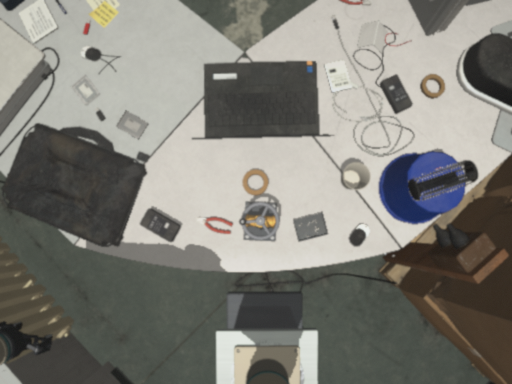

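View pics/side0.png

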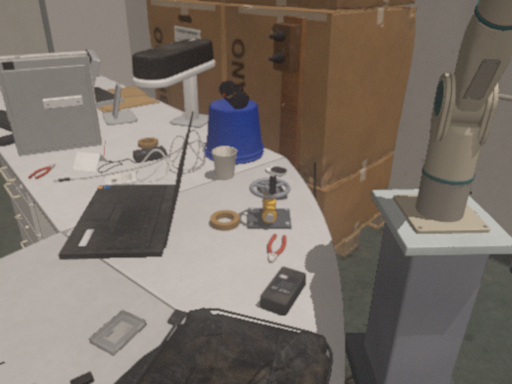

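```bash
cat > h.py <<'E'
import cv2,numpy as np
from scipy.optimize import fsolve
def load(i):
    f=i["color"].shape[0]/2/np.tan(np.radians(i["fovy"])/2)
    return f,i["cx"],i["cy"],i["k1"],cv2.Rodrigues(i["rvec"])[0],i["tvec"]
def proj(i,P):
    f,cx,cy,k,R,t=load(i);c=R@np.array(P,float)+t;u=c[:2]/c[2]
    return u*(1+k*(u@u))*f+[cx,cy]
def onz(i,px,z):
    f,cx,cy,k,R,t=load(i);d=(np.array(px)-[cx,cy])/f;u=d
    for _ in range(20):u=d/(1+k*(u@u))
    r=R.T@np.r_[u,1];o=-R.T@t;return o+r*(z-o[2])/r[2]
def crop(i,x,y,w,h,s,name):
    c=i["color"][y:y+h,x:x+w,::-1];cv2.imwrite(name,cv2.resize(c,None,fx=s,fy=s,interpolation=cv2.INTER_CUBIC))
E
python3 - <<'E'
from cell import *
from h import *
import pickle
t=cams.get_image("top");s=cams.get_image("side")
pickle.dump((t,s),open("im0.pkl","wb"))
a=t["color"][170:270,200:330,::-1];b=s["color"][150:270,200:330,::-1]
a=cv2.resize(a,(390*2,300*2),interpolation=3)
cv2.imwrite("pics/tc.png",a)
cv2.imwrite("pics/sc.png",cv2.resize(b,(650,600),interpolation=3))
print(proj(t,[0,0,0]),proj(t,[193,620,230]),proj(s,[0,0,0]),proj(s,[193,620,230]))
print(onz(t,(261,217),100),onz(s,(270,188),100))
E
```

```text
[266.73958886 377.33243073] [ 38.1331186  329.68967946] [437.12870088 213.14737493] [521.24937953 301.4727956 ]
[501.37979517  15.25945025 100.        ] [488.59911337  24.54022959 100.        ]
```

View pics/tc.png

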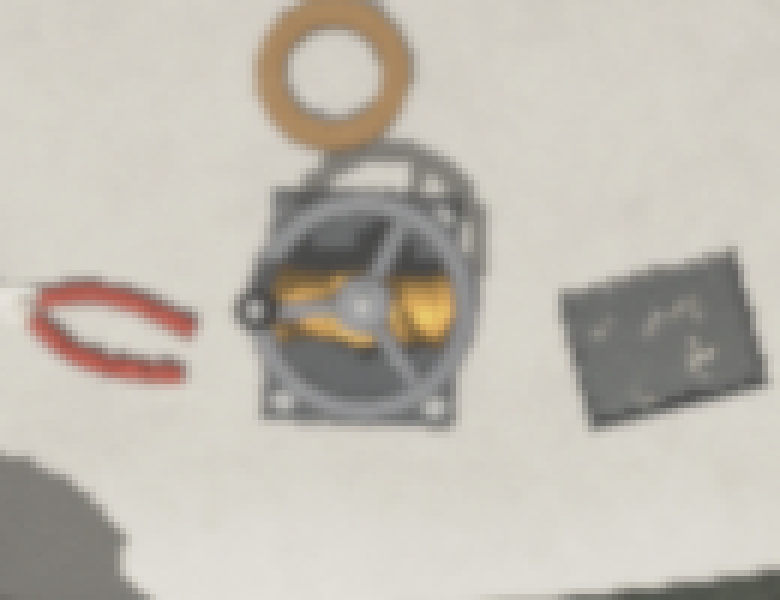

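View pics/sc.png

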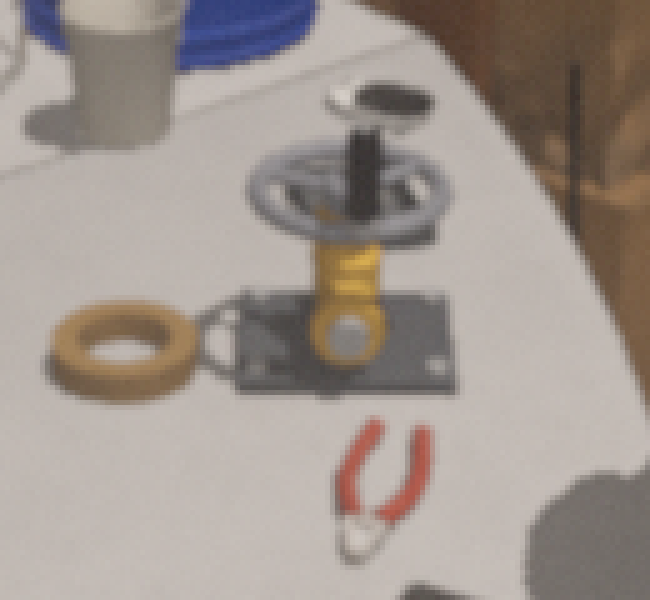

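Run:
```python
from h import *
import pickle
t,s=pickle.load(open("im0.pkl","rb"))
T=lambda x,y:(200+x/6-.4,170+y/6-.4)
S=lambda x,y:(200+x/5-.4,150+y/5-.4)
print("wheel top",onz(t,T(362,305),100),"side",onz(s,S(350,190),100))
print("rim extents",[onz(t,T(*p),100)[:2].round() for p in((472,305),(252,305),(362,192),(362,418))])
print("handle top",onz(t,T(257,310),160))
print("handle side mid of black 130..220: bottom110",onz(s,S(362,220),110),"top160",onz(s,S(366,128),160))
```

```text
wheel top [491.43672211  18.42813634 100.        ] side [489.51075446  22.1672633  100.        ]
rim extents [array([491., -35.]), array([492.,  72.]), array([546.,  18.]), array([437.,  19.])]
handle top [488.02332029  66.7307378  160.        ]
handle side mid of black 130..220: bottom110 [487.23657074  75.50801665 110.        ] top160 [486.1695973   70.81384568 160.        ]
```

move_arm:
  targets: "1 0 0 0 0 0 6.6;1 0 0 0 0 0 6.6;1 0 0 0 0 0 6.6;1 0 0 0 0 0 6.6;1 0 0 0 0 0 6.6"

```text
clock: 0.62
eef_pos: [193.1, 620.5, 231.1]
tool_rot: [-3.141, 0.0, 2.258]
force: [-0.4, -0.1, 0.2]
width: 85.1
gripper_force: 0.0
```

move_arm:
  targets: "1 0 0 0 0 0 6.6;1 0 0 0 0 0 6.6;1 0 0 0 0 0 6.6;1 0 0 0 0 0 6.6;1 0 0 0 0 0 6.7"

```text
clock: 1.03
eef_pos: [193.0, 620.5, 231.1]
tool_rot: [-3.141, 0.0, 1.681]
force: [-0.5, 0.2, -1.0]
width: 85.5
gripper_force: 0.0
```

move_arm:
  targets: "1 0 0 0 0 0 6.6;1 0 0 0 0 0 0;1 0 0 0 0 0 0"

```text
clock: 1.28
eef_pos: [192.9, 620.6, 231.0]
tool_rot: [3.142, 0.001, 1.574]
force: [-0.1, 0.9, 0.6]
width: 85.7
gripper_force: 0.0
```

move_arm:
  targets: "1 -2.75 1.47 0 0 0 0;1 -2.75 1.47 0 0 0 0;1 -2.75 1.47 0 0 0 0;1 -2.75 1.47 0 0 0 0;1 -2.75 1.47 0 0 0 0"

```text
clock: 1.7
eef_pos: [267.1, 481.8, 231.4]
tool_rot: [-3.142, -0.0, 1.575]
force: [1.3, 0.8, -0.2]
width: 85.1
gripper_force: 0.0
```

move_arm:
  targets: "1 -2.75 1.47 0 0 0 0;1 -2.75 1.47 0 0 0 0;1 -2.75 1.47 0 0 0 0;1 -2.75 1.47 0 0 0 0;1 -2.75 1.47 0 0 0 0"

```text
clock: 2.12
eef_pos: [340.8, 344.3, 231.5]
tool_rot: [3.141, -0.001, 1.575]
force: [-0.0, -0.4, -0.1]
width: 85.6
gripper_force: 0.0
```

move_arm:
  targets: "1 -2.75 1.47 0 0 0 0;1 -2.75 1.47 0 0 0 0;1 -2.75 1.47 0 0 0 0;1 -2.75 1.47 0 0 0 0;1 -2.75 1.47 0 0 0 0"

```text
clock: 2.53
eef_pos: [414.3, 206.8, 231.6]
tool_rot: [3.141, -0.0, 1.575]
force: [0.4, 0.1, -0.2]
width: 85.5
gripper_force: 0.0
```

move_arm:
  targets: "1 -2.75 1.47 0 0 0 0;1 -2.75 1.47 0 0 0 0;1 -2.75 1.47 0 0 0 0;1 -2.75 1.47 0 0 0 0;1 -2.75 1.47 0 0 0 0"

```text
clock: 2.95
eef_pos: [487.9, 69.3, 231.5]
tool_rot: [3.141, -0.0, 1.574]
force: [-0.3, 0.2, 0.4]
width: 85.3
gripper_force: 0.0
```

move_arm:
  targets: "1 0 0 0 0 0 0;1 0 0 0 0 0 0;1 0 0 0 0 0 0"

```text
clock: 3.2
eef_pos: [486.9, 71.1, 231.2]
tool_rot: [-3.141, -0.001, 1.573]
force: [0.1, 0.2, 0.1]
width: 85.5
gripper_force: 0.0
```

Run:
```python
from cell import *
from h import *
import pickle
s=read_state();print(s["eef_pos"],s["tool_rot"],s["force"],s["qpos"])
w=cams.get_image("wrist")
pickle.dump(w,open("w.pkl","wb"))
crop(w,0,0,512,384,1.5,"pics/w1.png")
print(proj(w,[487.5,69.5,160]),proj(w,[490.5,19.5,116]))
```

```text
[486.89902836  71.0909304  231.19701002] [-3.14095118e+00 -6.71776909e-04  1.57262655e+00] [0.08685761 0.18031418 0.0751848 ] [-0.50462348  0.43302568  0.4278196   1.9555568  -0.24529817  0.80364259
  0.06177622]
[254.52851203 206.74116596] [257.30153627 239.06082174]
```

View pics/w1.png

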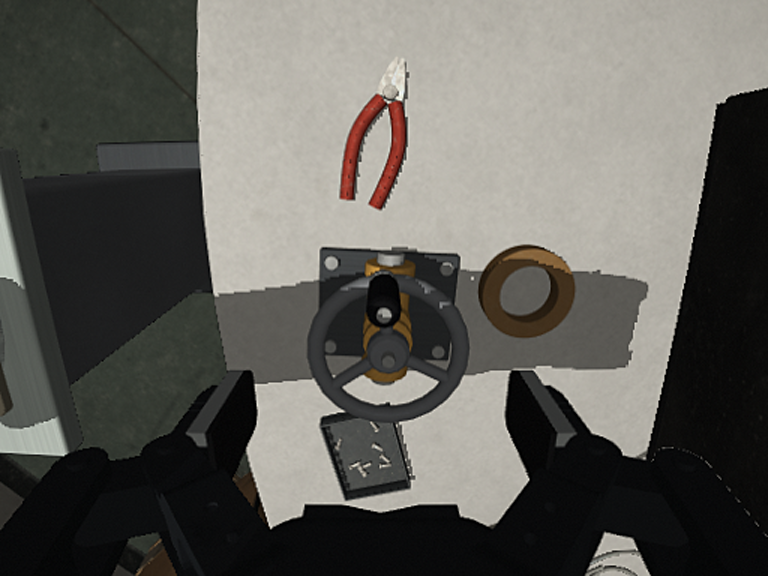

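Run:
```python
from h import *
import pickle
w=pickle.load(open("w.pkl","rb"))
f=lambda x,y:(x/1.5-.2,y/1.5-.2)
print(onz(w,f(384,316),160),onz(w,f(389,358),116))
a,b,c,d=[onz(w,f(*p),100) for p in((309,350),(468,350),(388,277),(388,420))]
print(a,b,c,d)
```

```text
[488.51218207  66.37913654 160.        ] [492.29233265  20.15037102 116.        ]
[437.29714732  18.07012673 100.        ] [547.2387114  18.3555623 100.       ] [491.48630846  70.61841985 100.        ] [492.35143278 -38.16189382 100.        ]
```

move_arm:
  targets: "1 -0.35 0.15 2 0 0 0;1 0 0 2.5 0 0 0;1 0 0 2.5 0 0 0;1 0 0 2 0 0 0;1 0 0 1.7 0 0 0"

```text
clock: 3.67
eef_pos: [487.6, 69.0, 122.9]
tool_rot: [-3.14, -0.001, 1.575]
force: [0.3, 0.5, -0.4]
width: 85.4
gripper_force: 0.0
```

move_arm:
  targets: "1 0 0 0 0 0 0;1 0 0 0 0 0 0;1 0 0 0 0 0 0"

```text
clock: 3.92
eef_pos: [489.2, 68.0, 125.1]
tool_rot: [3.141, -0.0, 1.573]
force: [0.6, 0.2, -0.5]
width: 85.3
gripper_force: 0.0
```

move_arm:
  targets: "-1 0 0 0 0 0 0;-1 0 0 0 0 0 0;-1 0 0 0 0 0 0;-1 0 0 0 0 0 0;-1 0 0 0 0 0 0"

```text
clock: 4.33
eef_pos: [488.9, 67.2, 124.6]
tool_rot: [3.141, -0.0, 1.571]
force: [0.6, -0.0, 0.1]
width: 25.5
gripper_force: 0.0
```

move_arm:
  targets: "-1 0 0 0 0 0 0;-1 0 0 0 0 0 0;-1 0 0 0 0 0 0;-1 0 0 0 0 0 0;-1 0 0 0 0 0 0"

```text
clock: 4.75
eef_pos: [489.1, 67.3, 124.5]
tool_rot: [3.141, -0.0, 1.571]
force: [-0.2, 0.7, 4.4]
width: 17.4
gripper_force: 58.5
```

```bash
cat > tab.py <<'E'
import numpy as np,sys
# from theta, step(signed), count
a,s,n=map(float,sys.argv[1:]);
r=[]
for k in range(int(n)):
    t0,t1=np.radians([a+k*s,a+k*s+s]);r.append(f"-1 {5*(np.sin(t1)-np.sin(t0)):.2f} {5*(np.cos(t1)-np.cos(t0)):.2f} 0 0 0 0")
for k in range(0,len(r),5):print(round(a+k*s,1),";".join(r[k:k+5]))
E
python3 tab.py 93.8 -6 45
python3 -c "
from cell import *;s=read_state();print(s['force'],s['torque'])"
```

```text
93.8 -1 0.01 0.52 0 0 0 0;-1 -0.05 0.52 0 0 0 0;-1 -0.10 0.51 0 0 0 0;-1 -0.15 0.50 0 0 0 0;-1 -0.21 0.48 0 0 0 0
63.8 -1 -0.26 0.46 0 0 0 0;-1 -0.30 0.43 0 0 0 0;-1 -0.34 0.39 0 0 0 0;-1 -0.38 0.36 0 0 0 0;-1 -0.42 0.31 0 0 0 0
33.8 -1 -0.45 0.27 0 0 0 0;-1 -0.48 0.22 0 0 0 0;-1 -0.50 0.17 0 0 0 0;-1 -0.51 0.12 0 0 0 0;-1 -0.52 0.06 0 0 0 0
3.8 -1 -0.52 0.01 0 0 0 0;-1 -0.52 -0.05 0 0 0 0;-1 -0.51 -0.10 0 0 0 0;-1 -0.50 -0.15 0 0 0 0;-1 -0.48 -0.21 0 0 0 0
-26.2 -1 -0.46 -0.26 0 0 0 0;-1 -0.43 -0.30 0 0 0 0;-1 -0.39 -0.34 0 0 0 0;-1 -0.36 -0.38 0 0 0 0;-1 -0.31 -0.42 0 0 0 0
-56.2 -1 -0.27 -0.45 0 0 0 0;-1 -0.22 -0.48 0 0 0 0;-1 -0.17 -0.50 0 0 0 0;-1 -0.12 -0.51 0 0 0 0;-1 -0.06 -0.52 0 0 0 0
-86.2 -1 -0.01 -0.52 0 0 0 0;-1 0.05 -0.52 0 0 0 0;-1 0.10 -0.51 0 0 0 0;-1 0.15 -0.50 0 0 0 0;-1 0.21 -0.48 0 0 0 0
-116.2 -1 0.26 -0.46 0 0 0 0;-1 0.30 -0.43 0 0 0 0;-1 0.34 -0.39 0 0 0 0;-1 0.38 -0.36 0 0 0 0;-1 0.42 -0.31 0 0 0 0
-146.2 -1 0.45 -0.27 0 0 0 0;-1 0.48 -0.22 0 0 0 0;-1 0.50 -0.17 0 0 0 0;-1 0.51 -0.12 0 0 0 0;-1 0.52 -0.06 0 0 0 0
[-0.17471748  0.74792431  4.35709876] [ 0.11645038  0.11051155 -0.00067946]
```

move_arm:
  targets: "-1 0.01 0.52 0 0 0 0;-1 -0.05 0.52 0 0 0 0;-1 -0.10 0.51 0 0 0 0;-1 -0.15 0.50 0 0 0 0;-1 -0.21 0.48 0 0 0 0"

```text
clock: 5.17
eef_pos: [511.8, 63.4, 124.3]
tool_rot: [-3.136, -0.002, 1.572]
force: [-6.0, 3.0, 11.0]
width: 17.5
gripper_force: 59.3
```

```bash
python3 tab.py 63.8 -4 30 | sed 's/;/\n   /g'
```

```text
63.8 -1 -0.16 0.31 0 0 0 0
   -1 -0.19 0.30 0 0 0 0
   -1 -0.21 0.28 0 0 0 0
   -1 -0.23 0.27 0 0 0 0
   -1 -0.24 0.25 0 0 0 0
43.8 -1 -0.26 0.23 0 0 0 0
   -1 -0.28 0.21 0 0 0 0
   -1 -0.29 0.19 0 0 0 0
   -1 -0.30 0.17 0 0 0 0
   -1 -0.31 0.15 0 0 0 0
23.8 -1 -0.32 0.13 0 0 0 0
   -1 -0.33 0.11 0 0 0 0
   -1 -0.34 0.08 0 0 0 0
   -1 -0.34 0.06 0 0 0 0
   -1 -0.35 0.04 0 0 0 0
3.8 -1 -0.35 0.01 0 0 0 0
   -1 -0.35 -0.01 0 0 0 0
   -1 -0.35 -0.04 0 0 0 0
   -1 -0.34 -0.06 0 0 0 0
   -1 -0.34 -0.09 0 0 0 0
-16.2 -1 -0.33 -0.11 0 0 0 0
   -1 -0.32 -0.13 0 0 0 0
   -1 -0.31 -0.15 0 0 0 0
   -1 -0.30 -0.18 0 0 0 0
   -1 -0.29 -0.20 0 0 0 0
-36.2 -1 -0.27 -0.22 0 0 0 0
   -1 -0.26 -0.23 0 0 0 0
   -1 -0.24 -0.25 0 0 0 0
   -1 -0.22 -0.27 0 0 0 0
   -1 -0.20 -0.28 0 0 0 0
```

move_arm:
  targets: "-1 -0.26 0.46 0 0 0 0;-1 0 0 0 0 0 0"

```text
clock: 5.33
eef_pos: [517.9, 60.2, 124.4]
tool_rot: [-3.139, -0.001, 1.571]
force: [-2.9, 3.1, 7.9]
width: 17.4
gripper_force: 58.9
```

move_arm:
  targets: "-1 -0.20 0.29 0 0 0 0;-1 -0.22 0.27 0 0 0 0"

```text
clock: 5.5
eef_pos: [522.3, 57.3, 124.3]
tool_rot: [-3.137, -0.003, 1.572]
force: [-4.4, 4.6, 9.6]
width: 17.3
gripper_force: 59.2
```

```bash
python3 tab.py 49.8 -4 30 | sed 's/;/\n   /g'
```

```text
49.8 -1 -0.23 0.26 0 0 0 0
   -1 -0.25 0.24 0 0 0 0
   -1 -0.27 0.22 0 0 0 0
   -1 -0.28 0.20 0 0 0 0
   -1 -0.30 0.18 0 0 0 0
29.8 -1 -0.31 0.16 0 0 0 0
   -1 -0.32 0.14 0 0 0 0
   -1 -0.33 0.12 0 0 0 0
   -1 -0.34 0.10 0 0 0 0
   -1 -0.34 0.07 0 0 0 0
9.8 -1 -0.35 0.05 0 0 0 0
   -1 -0.35 0.02 0 0 0 0
   -1 -0.35 -0.00 0 0 0 0
   -1 -0.35 -0.03 0 0 0 0
   -1 -0.35 -0.05 0 0 0 0
-10.2 -1 -0.34 -0.07 0 0 0 0
   -1 -0.34 -0.10 0 0 0 0
   -1 -0.33 -0.12 0 0 0 0
   -1 -0.32 -0.14 0 0 0 0
   -1 -0.31 -0.16 0 0 0 0
-30.2 -1 -0.30 -0.19 0 0 0 0
   -1 -0.28 -0.21 0 0 0 0
   -1 -0.27 -0.23 0 0 0 0
   -1 -0.25 -0.24 0 0 0 0
   -1 -0.23 -0.26 0 0 0 0
-50.2 -1 -0.21 -0.28 0 0 0 0
   -1 -0.19 -0.29 0 0 0 0
   -1 -0.17 -0.30 0 0 0 0
   -1 -0.15 -0.31 0 0 0 0
   -1 -0.13 -0.32 0 0 0 0
```

move_arm:
  targets: "-1 -0.23 0.26 0 0 0 0;-1 -0.25 0.24 0 0 0 0"

```text
clock: 5.67
eef_pos: [527.6, 52.6, 124.3]
tool_rot: [-3.138, -0.003, 1.572]
force: [-3.1, 3.8, 8.3]
width: 17.2
gripper_force: 59.2
```

move_arm:
  targets: "-1 -0.27 0.22 0 0 0 0;-1 -0.28 0.20 0 0 0 0"

```text
clock: 5.83
eef_pos: [532.1, 47.4, 124.4]
tool_rot: [-3.138, -0.003, 1.573]
force: [-4.4, 5.0, 8.3]
width: 17.3
gripper_force: 59.1
```

move_arm:
  targets: "-1 -0.30 0.18 0 0 0 0;-1 -0.31 0.16 0 0 0 0"

```text
clock: 6.0
eef_pos: [535.9, 41.4, 124.4]
tool_rot: [-3.139, -0.003, 1.573]
force: [-3.4, 6.6, 7.6]
width: 17.3
gripper_force: 59.1
```

move_arm:
  targets: "-1 -0.32 0.14 0 0 0 0;-1 -0.33 0.12 0 0 0 0"

```text
clock: 6.17
eef_pos: [538.8, 35.1, 124.4]
tool_rot: [-3.14, -0.003, 1.573]
force: [-1.4, 6.0, 6.8]
width: 17.5
gripper_force: 59.0
```

move_arm:
  targets: "-1 -0.34 0.10 0 0 0 0;-1 -0.34 0.07 0 0 0 0"

```text
clock: 6.33
eef_pos: [540.8, 28.4, 124.5]
tool_rot: [-3.14, -0.004, 1.573]
force: [-1.5, 5.9, 5.8]
width: 17.5
gripper_force: 59.0
```

move_arm:
  targets: "-1 -0.35 0.05 0 0 0 0;-1 -0.35 0.02 0 0 0 0"

```text
clock: 6.5
eef_pos: [541.9, 21.4, 124.5]
tool_rot: [-3.141, -0.004, 1.573]
force: [-0.1, 6.5, 5.4]
width: 17.5
gripper_force: 58.9
```

move_arm:
  targets: "-1 -0.35 0 0 0 0 0;-1 -0.35 -0.03 0 0 0 0"

```text
clock: 6.67
eef_pos: [542.0, 14.4, 124.5]
tool_rot: [3.141, -0.004, 1.573]
force: [-0.1, 5.7, 6.1]
width: 17.2
gripper_force: 58.8
```

move_arm:
  targets: "-1 -0.35 -0.05 0 0 0 0;-1 -0.34 -0.07 0 0 0 0"

```text
clock: 6.83
eef_pos: [541.7, 12.1, 124.6]
tool_rot: [3.14, -0.009, 1.575]
force: [3.9, 20.0, 4.9]
width: 17.2
gripper_force: 58.7
```

move_arm:
  targets: "-1 0.25 0.05 0 0 0 0"

```text
clock: 6.92
eef_pos: [541.9, 13.7, 124.6]
tool_rot: [3.141, -0.008, 1.574]
force: [0.7, 8.1, 5.1]
width: 17.6
gripper_force: 58.8
```

move_arm:
  targets: "-1 0 0 0 0 0 0;-1 0 0 0 0 0 0;-1 0 0 0 0 0 0"

```text
clock: 7.17
eef_pos: [541.8, 13.2, 124.5]
tool_rot: [3.141, -0.007, 1.575]
force: [1.0, 11.5, 5.6]
width: 17.2
gripper_force: 58.8
```

Run:
```python
from cell import *
from h import *
import pickle
s=read_state();print(s["eef_pos"],s["tool_rot"],s["force"],s["torque"],s["qpos"],s["tau"])
w=cams.get_image("side")
crop(w,180,40,260,195,3,"pics/s2.png")
```

```text
[541.83308241  13.15769302 124.52502575] [ 3.14066373 -0.00679769  1.57473393] [ 1.03684357 11.51760279  5.55650549] [ 2.61707464 -0.21908073 -0.00379022] [-0.2792752   0.64568217  0.31734696  1.92791271 -0.34160106  0.61919979
  0.26282524] [ 6.31022528e+00 -4.54721367e+01  1.07114366e+01 -1.01104322e+01
  2.33783282e+00 -6.69959150e-01  8.37197149e-04]
```

View pics/s2.png

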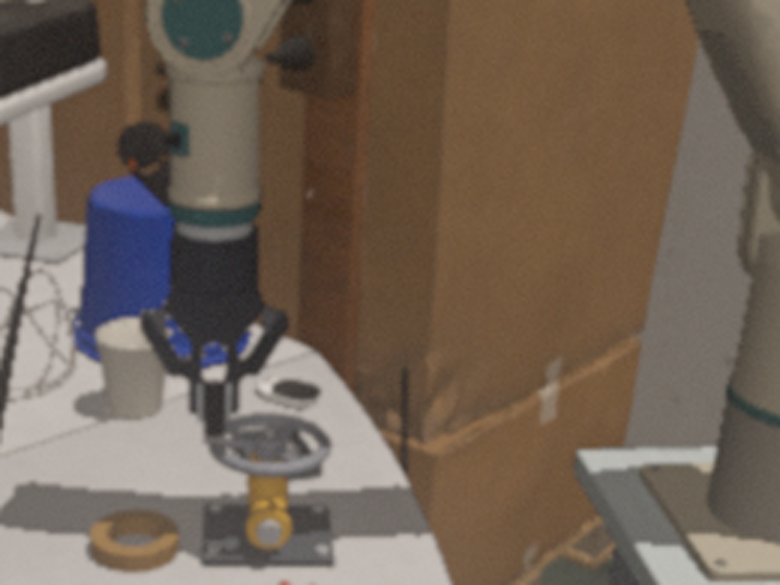

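move_arm:
  targets: "-1 -0.08 -0.02 0 0 0 0;-1 0 0 0 0 0 0;-1 0 0 0 0 0 0"

```text
clock: 7.47
eef_pos: [541.8, 13.0, 124.6]
tool_rot: [3.14, -0.008, 1.575]
force: [2.0, 12.5, 4.6]
width: 17.6
gripper_force: 58.8
```

Run:
```python
from cell import *
s=read_state();print(s["eef_pos"],s["tool_rot"],s["force"],s["torque"])
```

```text
[541.83465374  13.01191627 124.55480111] [ 3.14035839 -0.00754006  1.57515992] [ 1.97399808 12.47633209  4.63399474] [ 2.86371411 -0.27821656 -0.01285174]
```

Run:
```python
from cell import *
from h import *
w=cams.get_image("wrist")
crop(w,0,0,512,384,1.5,"pics/w3.png")
```

```text
(no output)
```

View pics/w3.png

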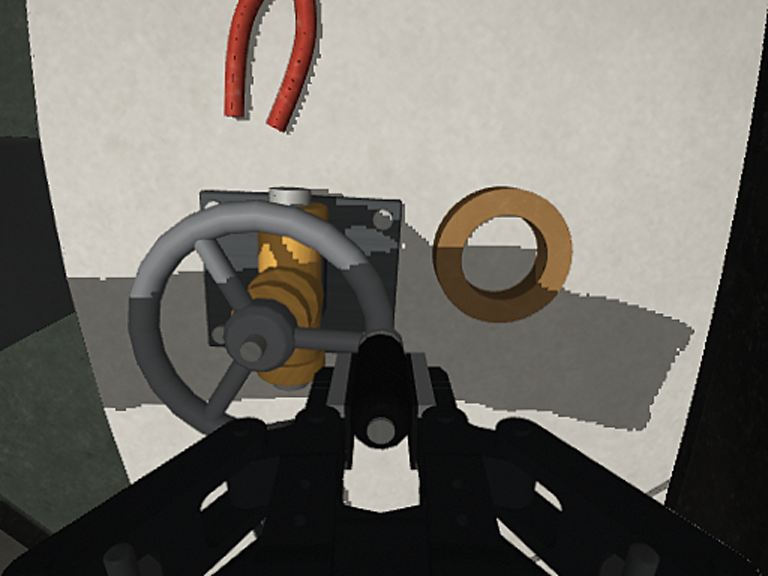

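```bash
python3 tab.py -12.2 5 80
```

```text
-12.2 -1 0.43 0.07 0 0 0 0;-1 0.43 0.04 0 0 0 0;-1 0.44 -0.00 0 0 0 0;-1 0.43 -0.04 0 0 0 0;-1 0.43 -0.08 0 0 0 0
12.8 -1 0.42 -0.12 0 0 0 0;-1 0.41 -0.15 0 0 0 0;-1 0.39 -0.19 0 0 0 0;-1 0.38 -0.22 0 0 0 0;-1 0.36 -0.25 0 0 0 0
37.8 -1 0.33 -0.28 0 0 0 0;-1 0.31 -0.31 0 0 0 0;-1 0.28 -0.34 0 0 0 0;-1 0.25 -0.36 0 0 0 0;-1 0.22 -0.38 0 0 0 0
62.8 -1 0.18 -0.40 0 0 0 0;-1 0.15 -0.41 0 0 0 0;-1 0.11 -0.42 0 0 0 0;-1 0.07 -0.43 0 0 0 0;-1 0.04 -0.43 0 0 0 0
87.8 -1 -0.00 -0.44 0 0 0 0;-1 -0.04 -0.43 0 0 0 0;-1 -0.08 -0.43 0 0 0 0;-1 -0.12 -0.42 0 0 0 0;-1 -0.15 -0.41 0 0 0 0
112.8 -1 -0.19 -0.39 0 0 0 0;-1 -0.22 -0.38 0 0 0 0;-1 -0.25 -0.36 0 0 0 0;-1 -0.28 -0.33 0 0 0 0;-1 -0.31 -0.31 0 0 0 0
137.8 -1 -0.34 -0.28 0 0 0 0;-1 -0.36 -0.25 0 0 0 0;-1 -0.38 -0.22 0 0 0 0;-1 -0.40 -0.18 0 0 0 0;-1 -0.41 -0.15 0 0 0 0
162.8 -1 -0.42 -0.11 0 0 0 0;-1 -0.43 -0.07 0 0 0 0;-1 -0.43 -0.04 0 0 0 0;-1 -0.44 0.00 0 0 0 0;-1 -0.43 0.04 0 0 0 0
187.8 -1 -0.43 0.08 0 0 0 0;-1 -0.42 0.12 0 0 0 0;-1 -0.41 0.15 0 0 0 0;-1 -0.39 0.19 0 0 0 0;-1 -0.38 0.22 0 0 0 0
212.8 -1 -0.36 0.25 0 0 0 0;-1 -0.33 0.28 0 0 0 0;-1 -0.31 0.31 0 0 0 0;-1 -0.28 0.34 0 0 0 0;-1 -0.25 0.36 0 0 0 0
237.8 -1 -0.22 0.38 0 0 0 0;-1 -0.18 0.40 0 0 0 0;-1 -0.15 0.41 0 0 0 0;-1 -0.11 0.42 0 0 0 0;-1 -0.07 0.43 0 0 0 0
262.8 -1 -0.04 0.43 0 0 0 0;-1 0.00 0.44 0 0 0 0;-1 0.04 0.43 0 0 0 0;-1 0.08 0.43 0 0 0 0;-1 0.12 0.42 0 0 0 0
287.8 -1 0.15 0.41 0 0 0 0;-1 0.19 0.39 0 0 0 0;-1 0.22 0.38 0 0 0 0;-1 0.25 0.36 0 0 0 0;-1 0.28 0.33 0 0 0 0
312.8 -1 0.31 0.31 0 0 0 0;-1 0.34 0.28 0 0 0 0;-1 0.36 0.25 0 0 0 0;-1 0.38 0.22 0 0 0 0;-1 0.40 0.18 0 0 0 0
337.8 -1 0.41 0.15 0 0 0 0;-1 0.42 0.11 0 0 0 0;-1 0.43 0.07 0 0 0 0;-1 0.43 0.04 0 0 0 0;-1 0.44 -0.00 0 0 0 0
362.8 -1 0.43 -0.04 0 0 0 0;-1 0.43 -0.08 0 0 0 0;-1 0.42 -0.12 0 0 0 0;-1 0.41 -0.15 0 0 0 0;-1 0.39 -0.19 0 0 0 0
```

move_arm:
  targets: "-1 0.43 0.07 0 0 0 0;-1 0.43 0.04 0 0 0 0;-1 0.44 0 0 0 0 0"

```text
clock: 7.77
eef_pos: [542.0, 19.5, 124.5]
tool_rot: [3.141, 0.0, 1.571]
force: [-0.6, -0.3, 5.7]
width: 17.5
gripper_force: 58.9
```

move_arm:
  targets: "-1 0.43 -0.04 0 0 0 0;-1 0.43 -0.08 0 0 0 0;-1 0.42 -0.12 0 0 0 0"

```text
clock: 8.02
eef_pos: [539.8, 32.1, 124.5]
tool_rot: [3.141, 0.0, 1.571]
force: [0.2, -0.7, 4.8]
width: 17.1
gripper_force: 58.8
```

move_arm:
  targets: "-1 0.41 -0.15 0 0 0 0;-1 0.39 -0.19 0 0 0 0"

```text
clock: 8.18
eef_pos: [536.6, 40.1, 124.6]
tool_rot: [3.141, 0.0, 1.571]
force: [0.8, -0.7, 5.1]
width: 17.4
gripper_force: 58.8
```

move_arm:
  targets: "-1 0.38 -0.22 0 0 0 0;-1 0.36 -0.25 0 0 0 0"

```text
clock: 8.35
eef_pos: [531.9, 47.5, 124.6]
tool_rot: [3.14, 0.0, 1.571]
force: [0.5, 0.4, 4.1]
width: 17.3
gripper_force: 58.8
```

move_arm:
  targets: "-1 0.33 -0.28 0 0 0 0;-1 0.31 -0.31 0 0 0 0"

```text
clock: 8.52
eef_pos: [526.1, 54.0, 124.6]
tool_rot: [3.14, 0.0, 1.571]
force: [-0.7, 0.1, 5.1]
width: 17.4
gripper_force: 58.7
```

move_arm:
  targets: "-1 0.28 -0.34 0 0 0 0;-1 0.25 -0.36 0 0 0 0"

```text
clock: 8.68
eef_pos: [519.9, 58.8, 124.7]
tool_rot: [3.138, 0.001, 1.57]
force: [2.8, -2.6, 2.8]
width: 17.3
gripper_force: 58.5
```

move_arm:
  targets: "-1 0.22 -0.38 0 0 0 0;-1 0.18 -0.40 0 0 0 0"

```text
clock: 8.85
eef_pos: [513.2, 62.6, 124.8]
tool_rot: [3.136, 0.001, 1.57]
force: [5.9, -2.5, 1.0]
width: 17.3
gripper_force: 58.4
```

move_arm:
  targets: "-1 0.15 -0.41 0 0 0 0;-1 0.11 -0.42 0 0 0 0"

```text
clock: 9.02
eef_pos: [504.8, 65.7, 124.7]
tool_rot: [3.136, 0.001, 1.57]
force: [6.2, -1.4, 1.3]
width: 17.2
gripper_force: 58.4
```

move_arm:
  targets: "-1 0.07 -0.43 0 0 0 0;-1 0.04 -0.43 0 0 0 0"

```text
clock: 9.18
eef_pos: [496.3, 67.2, 124.8]
tool_rot: [3.136, 0.0, 1.571]
force: [6.3, -0.0, 1.1]
width: 17.2
gripper_force: 58.4
```

```bash
python3 tab.py 87.8 10 33
```

```text
87.8 -1 -0.04 -0.87 0 0 0 0;-1 -0.19 -0.85 0 0 0 0;-1 -0.34 -0.80 0 0 0 0;-1 -0.47 -0.73 0 0 0 0;-1 -0.59 -0.64 0 0 0 0
137.8 -1 -0.69 -0.53 0 0 0 0;-1 -0.78 -0.40 0 0 0 0;-1 -0.83 -0.26 0 0 0 0;-1 -0.86 -0.11 0 0 0 0;-1 -0.87 0.04 0 0 0 0
187.8 -1 -0.85 0.19 0 0 0 0;-1 -0.80 0.34 0 0 0 0;-1 -0.73 0.47 0 0 0 0;-1 -0.64 0.59 0 0 0 0;-1 -0.53 0.69 0 0 0 0
237.8 -1 -0.40 0.78 0 0 0 0;-1 -0.26 0.83 0 0 0 0;-1 -0.11 0.86 0 0 0 0;-1 0.04 0.87 0 0 0 0;-1 0.19 0.85 0 0 0 0
287.8 -1 0.34 0.80 0 0 0 0;-1 0.47 0.73 0 0 0 0;-1 0.59 0.64 0 0 0 0;-1 0.69 0.53 0 0 0 0;-1 0.78 0.40 0 0 0 0
337.8 -1 0.83 0.26 0 0 0 0;-1 0.86 0.11 0 0 0 0;-1 0.87 -0.04 0 0 0 0;-1 0.85 -0.19 0 0 0 0;-1 0.80 -0.34 0 0 0 0
387.8 -1 0.73 -0.47 0 0 0 0;-1 0.64 -0.59 0 0 0 0;-1 0.53 -0.69 0 0 0 0
```

move_arm:
  targets: "-1 -0.04 -0.87 0 0 0 0;-1 -0.19 -0.85 0 0 0 0;-1 -0.34 -0.80 0 0 0 0;-1 -0.47 -0.73 0 0 0 0;-1 -0.59 -0.64 0 0 0 0"

```text
clock: 9.6
eef_pos: [456.4, 52.6, 124.7]
tool_rot: [3.138, -0.002, 1.573]
force: [4.7, 3.2, 2.2]
width: 17.7
gripper_force: 58.7
```

move_arm:
  targets: "-1 -0.69 -0.53 0 0 0 0;-1 -0.78 -0.40 0 0 0 0;-1 -0.83 -0.26 0 0 0 0;-1 -0.86 -0.11 0 0 0 0;-1 -0.87 0.04 0 0 0 0"

```text
clock: 10.02
eef_pos: [441.8, 12.8, 124.5]
tool_rot: [-3.141, -0.003, 1.573]
force: [0.9, 6.0, 5.1]
width: 17.8
gripper_force: 59.1
```

move_arm:
  targets: "-1 -0.85 0.19 0 0 0 0;-1 -0.80 0.34 0 0 0 0;-1 -0.73 0.47 0 0 0 0;-1 -0.64 0.59 0 0 0 0;-1 -0.53 0.69 0 0 0 0"

```text
clock: 10.43
eef_pos: [461.7, -23.1, 124.2]
tool_rot: [-3.135, -0.004, 1.572]
force: [-5.9, 4.1, 11.1]
width: 17.5
gripper_force: 59.8
```

move_arm:
  targets: "-1 -0.40 0.78 0 0 0 0;-1 -0.26 0.83 0 0 0 0;-1 -0.11 0.86 0 0 0 0;-1 0.04 0.87 0 0 0 0;-1 0.19 0.85 0 0 0 0"

```text
clock: 10.85
eef_pos: [503.4, -31.6, 124.2]
tool_rot: [-3.135, 0.0, 1.569]
force: [-5.8, -3.8, 10.9]
width: 17.4
gripper_force: 59.8
```

move_arm:
  targets: "-1 0.34 0.80 0 0 0 0;-1 0.47 0.73 0 0 0 0;-1 0.59 0.64 0 0 0 0;-1 0.69 0.53 0 0 0 0;-1 0.78 0.40 0 0 0 0"

```text
clock: 11.27
eef_pos: [536.9, -4.6, 124.5]
tool_rot: [-3.14, 0.003, 1.568]
force: [-1.6, -6.0, 8.0]
width: 17.4
gripper_force: 59.4
```

move_arm:
  targets: "-1 0.83 0.26 0 0 0 0;-1 0.86 0.11 0 0 0 0;-1 0.87 -0.04 0 0 0 0;-1 0.85 -0.19 0 0 0 0;-1 0.80 -0.34 0 0 0 0"

```text
clock: 11.68
eef_pos: [537.4, 38.2, 124.7]
tool_rot: [3.138, 0.003, 1.569]
force: [2.9, -5.1, 2.3]
width: 17.5
gripper_force: 58.9
```

move_arm:
  targets: "-1 0.73 -0.47 0 0 0 0;-1 0.64 -0.59 0 0 0 0;-1 0.53 -0.69 0 0 0 0;-1 0 0 0 0 0 0;-1 0 0 0 0 0 0"

```text
clock: 12.1
eef_pos: [519.3, 59.3, 124.6]
tool_rot: [3.14, 0.0, 1.571]
force: [3.7, -2.4, 3.8]
width: 17.5
gripper_force: 59.1
```

move_arm:
  targets: "-1 -0.11 0.17 0 0 0 0;1 0 0 0 0 0 0;1 0 0 0 0 0 0;1 0 0 0 0 0 0;1 0 0 0 0 0 0"

```text
clock: 12.52
eef_pos: [518.5, 58.4, 123.6]
tool_rot: [-3.138, -0.0, 1.571]
force: [-0.5, -0.0, 0.1]
width: 65.1
gripper_force: 0.0
```

move_arm:
  targets: "1 0 0 0 0 0 0;1 0 0 0 0 0 0;1 0 0 0 0 0 0;1 0 0 0 0 0 0;1 0 0 0 0 0 0"

```text
clock: 12.93
eef_pos: [520.0, 58.3, 124.3]
tool_rot: [-3.141, -0.0, 1.571]
force: [-0.4, -0.6, 0.2]
width: 85.4
gripper_force: 0.0
```

move_arm:
  targets: "1 0 0 -2 0 0 0;1 0 0 -3 0 0 0;1 0 0 -3 0 0 0;1 0 0 -3 0 0 0;1 0 0 -2 0 0 0"

```text
clock: 13.35
eef_pos: [520.9, 58.1, 257.0]
tool_rot: [3.139, -0.0, 1.571]
force: [1.0, 0.2, -0.2]
width: 85.4
gripper_force: 0.0
```

move_arm:
  targets: "1 0 0 0 0 0 0;1 0 0 0 0 0 0;1 0 0 0 0 0 0;1 0 0 0 0 0 0;1 0 0 0 0 0 0"

```text
clock: 13.77
eef_pos: [519.3, 58.2, 253.1]
tool_rot: [-3.139, 0.0, 1.571]
force: [-0.6, -0.0, -0.3]
width: 85.2
gripper_force: 0.0
```

Run:
```python
from cell import *
from h import *
s=read_state();print(s["eef_pos"],s["force"],s["width"])
w=cams.get_image("wrist")
crop(w,0,0,512,384,1.5,"pics/w4.png")
c=np.array([491.8,18.5]);
for a in(45,57,70):print(a,1.5*proj(w,[*(c+50*np.array([np.cos(np.radians(a)),np.sin(np.radians(a))])),160]))
```

```text
[519.25728573  58.23829147 253.09683177] [-0.56197726 -0.02163209 -0.33518269] 85.21125299710866
45 [394.77969517 301.29797112]
57 [380.59352672 290.32282424]
70 [362.64452222 281.76479308]
```

View pics/w4.png

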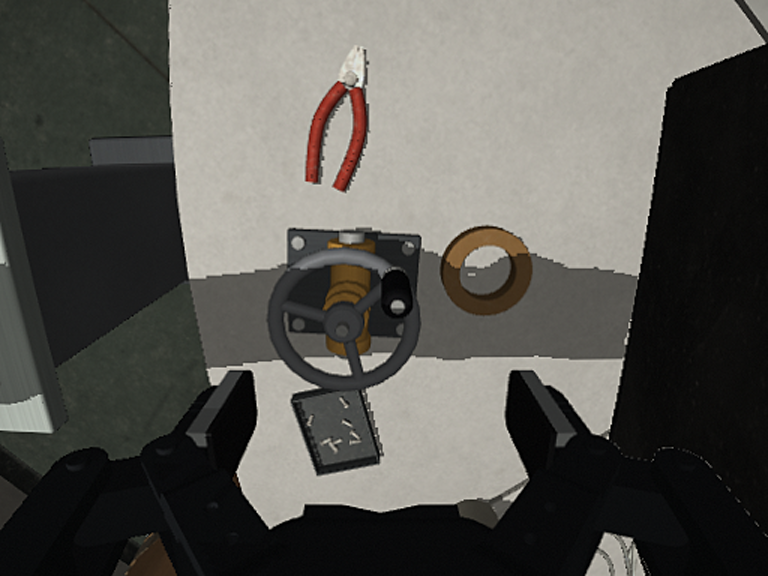

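```bash
python3 -c "
from cell import *
print(order.finish_job())"
```

```text
the job is handed in; nothing more can be done
None
```

I seated the valve, took up about 0.17 turn of slack, opened it one full turn, let go and handed it in, but no verdict came back; the handle force peaked at about 20 N on seating, close to the 21 N crush limit, and the wheel drifted about 15° clockwise on release, which is within the slack, so the screw should not have moved.

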